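Draw the long plate onto the viewing window

TASK

The long glass plate lies in the rear bay of one lane of the plate viewer. Press on top of it and slide it toward the front of the viewer until its front edge rests against the front lip, so that it covers the dark window. Keep it lying flat in its lane all the way, leave the short plate where it lies in the other lane, and take the hand away.

Things in the scene. Friction and masses are not known exactly. Their poses are not given: they have to be found in the camera images.
- viewer: fixed low grey bench viewer, 218 mm long (its x) by 184 mm wide (its y). Two 80 mm wide lanes run along its x, centre lines at y = +44 and -44 mm, with a level floor 20 mm above the origin, which is on the worktop. Rails, front lip and rear wall stand 7 mm above the floor. -x is the front, roughly toward the robot; each lane has a flush dark window in front, a plain grey bay behind
- front_lip (a point): point at lane floor height on the viewer's centre line (y = 0), in the plane of the front lips' inner faces (viewer x = -100 mm), where a drawn plate's front edge stops; the rear wall's inner face is at viewer x = +102 mm. Axes as the viewer's
- long_plate: the plate to draw: clear glass, white coat underneath, 110 mm long (its x, along the lane) x 76 mm wide x 5 mm thick, about 150 g. Origin at the centre of its underside. It starts in the rear bay of either lane, 4 to 14 mm from the rear wall, its top 2 mm below the rail tops. It slides easily: fingertips pressed on it with 5 to 15 N carry it along
- long_plate_top (a point): centre of the long plate's upper face
- long_plate_front (a point): middle of the long plate's front edge (half-way up its thickness), 55 mm from its centre toward the lip
- short_plate: the plate to leave alone, in the other lane's rear bay: same glass, 70 mm long (its x) x 76 mm wide x 5 mm thick. Origin at the centre of its underside

How it is judged:
At the end, for the whole second after the job is handed in: The long plate lies at rest and flat on its lane's floor (within 3 mm of height and 0.03 rad) with its front edge within 5 mm of the front lip; the short plate is within 10 mm of where it started (x of long_plate_front in the frame of viewer below -0.095 m and z of long_plate_front in the frame of viewer below 0.0255 m and angle between long_plate's own z axis and vertical below 0.03 rad and linear speed of long_plate below 0.01 m/s and distance of short_plate from where it was at the start of the episode below 0.01 m); the robot touches nothing.
It fails at once if the long plate is lifted or tipped out of its lane (angle between long_plate's own z axis and vertical above 0.15 rad or z of long_plate in the frame of viewer above 0.032 m).
It fails at once if the short plate is moved by more than 15 mm (distance of short_plate from where it was at the start of the episode above 0.015 m).
It also fails if it takes over 32 s, if anything falls off the work surface, if the arm or the gripper's body presses on something with over 40 N, if the wrist force passes 120 N, or if a joint passes its speed limit or range.

ROBOT

A 7-joint arm with a two-finger parallel gripper is mounted at the origin on a cart in front of the work surface, level with it; the furniture and walls round the work are solid. World frame = base frame: x ahead of the robot, y to its left, z up, the work surface at z = 0. Lengths are in m, angles in rad, forces in N, time in s.
With the tool pointing down it reaches from about 0.425 to 0.925 m from the base axis. Payload 6.8 kg.
Tool frame: the origin (TCP) lies on the centre line of the jaws, within the pads' length; the fingertips stand 25 mm ahead of it and the grasp point (between the pads) lies 6 mm ahead of it; z points along the fingers, y is the line along which they close (so a half turn about z gives the same grasp; the last joint's range is limited). The gripper opens to 85 mm and grips with 20 to 120 N. Pads are 22 mm wide; open, the fingers measure 114 mm over their backs; the gripper's body (76 mm by 85 mm) begins 54 mm behind the grasp point. The pads swing forward as they close: fully open they stand 13 mm farther back than shut.
Start: joints at [1.201, 0.477, 0.022, 1.555, -0.011, 1.109, -0.083], TCP at [0.175, -0.652, 0.256] pointing down, gripper open.
Joint ranges: [-2.96, 2.96], [-0.34, 2.1], [-1.41, 1.46], [0.24, 2.44], [-1.37, 4.51], [0.17, 1.92], [-2.96, 2.96]. Speed limits (rad/s): [2.39, 2.39, 3.14, 3.14, 3.14, 3.14, 3.14].

INTERFACE

Orientations are given as a rotation vector (axis times angle).
In Python, from bench import telemetry, grab_frame, job gives the robot as it stands.
- The arm moves only by the tool apply_moves, never from a script. Its argument "rows" is a list of rows, each a list of 2 entries, a list of its own where there are three numbers: the shift along the tool's x, y, z each as a share of 250 mm, from -1 to 1, then the turn, a rotation vector about the tool's x, y, z each as a share of pi rad, from -1 to 1. A call has 1 to 10 rows; each row is the pose to reach, as a shift and turn from the pose commanded when the call began, along the tool's axes at that moment, turning the shorter way round; what a row does not reach only later rows make up. A row lasts 1/8 s, in which the tool goes at most 62.5 mm and 10.7 degrees, less where a joint would pass 70% of its speed; a pose out of reach is approached as far as the arm can. A call with a number of a shift or a turn outside -1 to 1 is refused whole. A call with a gripper value outside its range is refused whole. "jaw" is the gripper's target within -1 to 1 (fully open at 1, half-way at 0, shut at -1), set as the call begins (left out, the last holds). The fingers move at their own pace and stop on an object; "newtons" is the grip in N (left out, the last holds). Time passes only in rows, so rows that repeat a pose let the fingers close. It gives the time, the measured TCP pose, the force, the opening and the grip force at its end, in the units of the state.
- telemetry.get_obs(): the state, without advancing time (a new reading comes with each control period).
- grab_frame(name): name is "scene" or "top"; returns a dict with "frame" (420x560x3 uint8, red, green, blue), "vertical_fov" (degrees; the focal length in pixels is half the picture's height over the tangent of half this angle, whatever the lens; pixels are square), "cx", "cy" (the principal point, pixels), "origin" and "attitude" of the camera in the world. Camera axes: x right, y up, looking along -z (the intrinsics and any distortion apply to the point x, -y, -z); pixel columns grow to the right and rows downward; lengths in m; the calibration is good to about 2 mm. A picture is of the moment at which its call begins. There is no depth.
- job.hand_in(): hands the job in; it is judged then, once.
The state is a dict: "clock": time; "joints": joint angles; "qvel": joint speeds; "tau": joint torques, N m; "tcp_pos": TCP position; "orientation": TCP orientation; "contact_force": force on the tool from outside, world axes, zero at the start; "moment": the same for the moment, N m; "grip_width": finger opening in m; "gripper_force": force on a finger pad.
Only numpy, scipy, OpenCV 4.12 (cv2) and the standard library are available. Lean on these libraries where they do the work, as an engineer would, in place of code of your own. Each camera call takes 0.05 s, during which the arm holds its last target. There are 200 camera calls.

## Working session

There is one attempt and no reset: what is moved stays moved. The work goes in short steps, Python scripts to look and compute and a tool call to move; the robot and the scene stay as the last step left them, time stands still between calls to the robot, and variables do not carry over. Pictures are saved under pics/ and viewed, at most 10 in all, crops included, and the job is handed in when it is done.

Besides the shell and the picture viewer there is one more tool, called after "Emit:" as a command line: name --argument value ..., lists and objects as JSON in quotes. apply_moves: Moves the arm, as the interface text tells. Its arguments: {"type":"object","properties":{"rows":{"type":"array"},"jaw":{"type":"number"},"newtons":{"type":"number"}},"required":["rows"]}

```bash
mkdir -p pics; ls; python3 - <<'E'
from bench import telemetry, grab_frame
import cv2
for n in("scene","top"):
    f=grab_frame(n); cv2.imwrite(f"pics/{n}0.png",f["frame"][:,:,::-1])
    print({k:v for k,v in f.items() if k!="frame"})
print(telemetry.get_obs())
E
```

```text
pics
{'vertical_fov': 47.92295926202735, 'cx': 279.27102030500754, 'cy': 207.43801934360067, 'origin': array([0.08057983, 0.67429721, 0.63622393]), 'attitude': array([ 0.36288815, -0.98164012, -2.24896001])}
{'vertical_fov': 53.57825702727225, 'cx': 274.60748204461055, 'cy': 208.30185211404026, 'origin': array([0.4550076 , 0.21984519, 0.91877605]), 'attitude': array([ 0.05489656, -0.05356548, -1.59103654])}
{'clock': 0.1, 'joints': array([ 1.20088094,  0.4777329 ,  0.02231181,  1.55634314, -0.01152104,
        1.10927251, -0.08307605]), 'qvel': array([-0.0005234 , -0.00299038,  0.00015731, -0.00253111,  0.00303242,
        0.00012233, -0.00106356]), 'tau': array([ 4.97780624e-03, -5.97752666e+01,  1.61392417e+00, -2.81952077e+01,
        1.28791112e-02,  5.06881275e-03,  8.23762264e-06]), 'tcp_pos': array([ 0.17460511, -0.65152623,  0.2554159 ]), 'orientation': array([-3.11311215e+00, -4.09972645e-01,  4.66645234e-04]), 'contact_force': array([ 1.55721927, -0.47031352,  0.4010403 ]), 'moment': array([ 0.02182814,  0.03770615, -0.04227113]), 'gripper_force': 0.0, 'grip_width': 0.08560464284148321}
```

View pics/scene0.png

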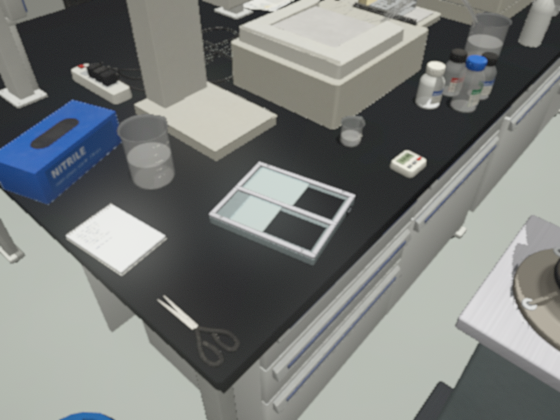

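View pics/top0.png

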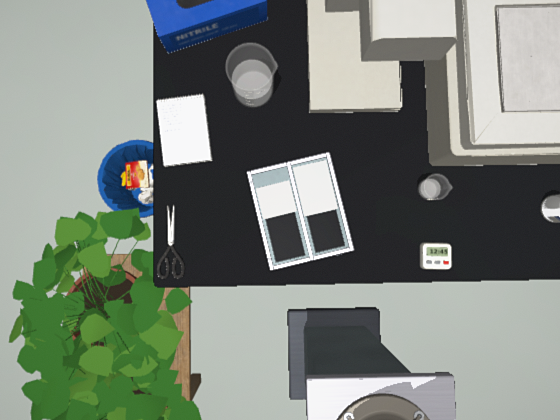

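The top view shows the viewer at cols 247–353, rows 153–270. The left lane has the shorter white plate (rows ~185–212) with grey bay behind it. The right lane has the longer one (rows ~160–210). The tall box stands behind and to the right, and the path from the robot is clear. Next I extract the geometry with masks.

```bash
cat > h.py <<'E'
import numpy as np, cv2
from scipy.spatial.transform import Rotation as R
from bench import grab_frame, telemetry
def ray(f,uv):
    uv=np.atleast_2d(uv).astype(float); F=f["frame"].shape[0]/2/np.tan(np.radians(f["vertical_fov"])/2)
    d=np.c_[(uv[:,0]-f["cx"])/F,-(uv[:,1]-f["cy"])/F,-np.ones(len(uv))]
    return R.from_rotvec(f["attitude"]).apply(d)
def plane(f,uv,z):
    d=ray(f,uv); return f["origin"]+d*((z-f["origin"][2])/d[:,2])[:,None]
def tri(fs,uvs):
    A=0;b=0
    for f,uv in zip(fs,uvs):
        d=ray(f,uv)[0]; d/=np.linalg.norm(d); P=np.eye(3)-np.outer(d,d); A=A+P; b=b+P@f["origin"]
    return np.linalg.solve(A,b)
E
python3 - <<'E'
from h import *
t=grab_frame("top"); s=grab_frame("scene")
for n,f,(x0,x1,y0,y1) in(("t",t,(235,365,145,280)),("s",s,(200,365,155,265))):
    c=f["frame"][y0:y1,x0:x1,::-1]
    cv2.imwrite(f"pics/{n}c.png",cv2.resize(c,None,fx=4.4,fy=4.4,interpolation=cv2.INTER_CUBIC))
    g=cv2.cvtColor(c,cv2.COLOR_BGR2GRAY); m=(g>75).astype(np.uint8)
    k=max(cv2.findContours(m,cv2.RETR_EXTERNAL,2)[0],key=cv2.contourArea)
    k=cv2.convexHull(k); a=cv2.approxPolyDP(k,5,True)[:,0]+[x0,y0]
    print(n,a.tolist(),plane(f,a,.027).round(4).tolist(), cv2.minAreaRect(plane(f,k[:,0]+[x0,y0],.027)[:,:2].astype(np.float32)))
E
```

```text
t [[329, 152], [354, 249], [270, 270], [246, 172]] [[0.6364, 0.0995, 0.027], [0.4259, 0.0524, 0.027], [0.3852, 0.2325, 0.027], [0.5965, 0.2802, 0.027]] ((0.5104454755783081, 0.1662829965353012), (0.22151219844818115, 0.18699000775814056), 12.307778358459473)
s [[257, 161], [355, 194], [313, 264], [210, 221], [208, 212]] [[0.6402, 0.1038, 0.027], [0.4248, 0.0533, 0.027], [0.3758, 0.2476, 0.027], [0.5807, 0.2925, 0.027], [0.6013, 0.2787, 0.027]] ((0.5070161819458008, 0.17460092902183533), (0.23072083294391632, 0.2065565288066864), 12.283303260803223)
```

View pics/tc.png

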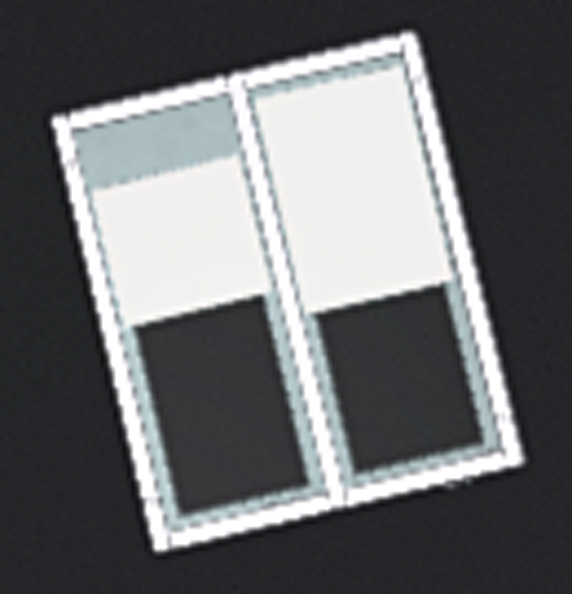

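View pics/sc.png

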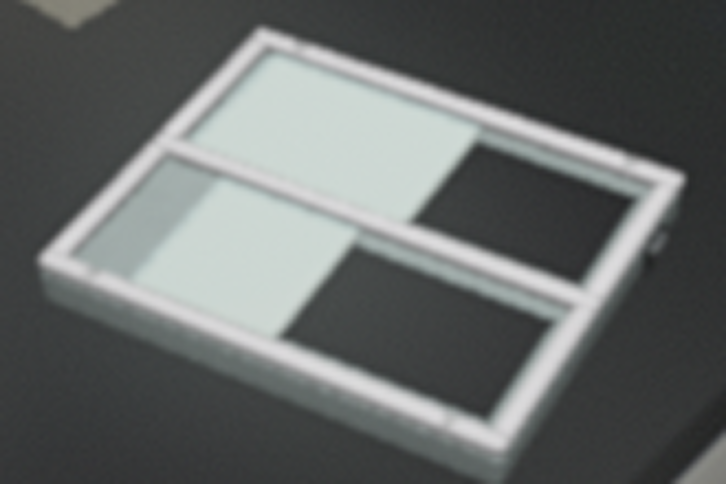

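The long plate is in the right lane (viewer y = −44), confirmed in both views. In the top crop its front edge runs from (313,312) to (447,283). In the scene crop its far front corner is at about (477,131) and the viewer's far corner at (262,29).

```bash
cat >> h.py <<'E'
C=lambda p,o:[p[0]/4.4+o[0]-.4,p[1]/4.4+o[1]-.4]
def T(p): return C(p,(235,145))
def S(p): return C(p,(200,155))
def tool():
    o=telemetry.get_obs(); return o["tcp_pos"],R.from_rotvec(o["orientation"])
E
python3 - <<'E'
from h import *
t=grab_frame("top"); s=grab_frame("scene")
V={}
for n,a,b in(("RR",(413,32),(262,29)),("RL",(54,118),(41,261)),("FR",(522,463),(685,178)),("FL",(158,550),(505,447)),("plateFR",(448,283),(477,131)),("plateRR",(407,66),(270,52)),("short FR",(264,295),(356,235))):
    V[n]=tri((t,s),(T(a),S(b))); print(n,V[n].round(4),plane(t,T(a),.025 if 'l' in n else .027).round(4))
c=(V["RR"]+V["RL"]+V["FR"]+V["FL"])/4
e=V["RR"]+V["RL"]-V["FR"]-V["FL"]; yaw=np.arctan2(e[1],e[0]); print("c",c,"yaw",yaw)
ct=plane(t,[T(x) for x in((413,32),(54,118),(522,463),(158,550))],.027); c2=ct.mean(0)
e=ct[0]+ct[1]-ct[2]-ct[3]; y2=np.arctan2(e[1],e[0]);print("top c",c2,y2)
Rv=R.from_euler('z',y2)
for p in((313,312),(448,283),(250,97),(407,66)): print("plate in viewer",Rv.inv().apply(plane(t,T(p),.025)[0]-c2).round(4))
p,r=tool(); print(p,r.as_matrix().round(3))
E
```

```text
RR [0.6369 0.1006 0.0264] [[0.6367 0.1006 0.027 ]]
RL [0.5985 0.2787 0.0238] [[0.5977 0.2783 0.027 ]]
FR [0.424  0.0536 0.0249] [[0.4242 0.0541 0.027 ]]
FL [0.3857 0.2313 0.0253] [[0.386  0.2314 0.027 ]]
plateFR [0.5135 0.0874 0.0232] [[0.5125 0.0869 0.025 ]]
plateRR [0.6231 0.1055 0.0223] [[0.6202 0.1038 0.025 ]]
short FR [0.509  0.1774 0.0238] [[0.5084 0.1772 0.027 ]]
c [0.51128154 0.16605009 0.02508251] yaw 0.2182890433587488
top c [0.51115321 0.16608195 0.027     ] 0.21668524029535496
plate in viewer [-0.0139 -0.01   -0.002 ]
plate in viewer [-0.0157 -0.0776 -0.002 ]
plate in viewer [ 0.0964 -0.0053 -0.002 ]
plate in viewer [ 0.0931 -0.0843 -0.002 ]
[ 0.17464557 -0.65185578  0.25596427] [[ 0.966  0.259 -0.   ]
 [ 0.259 -0.966  0.001]
 [-0.    -0.001 -1.   ]]
```

Emit:
apply_moves --rows '[[[0.16,-0.14,0],[0,0,0]],[[0.33,-0.29,0],[0,0,0]],[[0.5,-0.44,0],[0,0,0]],[[0.67,-0.59,0],[0,0,0]],[[0.83,-0.73,0],[0,0,0]],[[1,-0.88,0],[0,0,0]],[[1,-0.88,0],[0,0,0.014]],[[1,-0.88,0],[0,0,0.014]]]' --jaw -1 --newtons 20

```text
clock: 1.3
tcp_pos: [0.3595, -0.3745, 0.2565]
orientation: [3.122, 0.344, 0.0]
contact_force: [0.1, -1.1, 0.6]
grip_width: 0.0
gripper_force: 0.0
```

```bash
cat > d.py <<'E'
from h import *
p,r=tool(); tz=0.16
d=r.inv().apply(np.array([.555,.131,tz])-p); print(p,d.round(4),(d/.25).round(3), "tool yaw",np.arctan2(*r.as_matrix()[[1,0],0]))
E
python3 d.py
```

```text
[ 0.35946951 -0.37450891  0.2564696 ] [ 0.3008 -0.4509  0.0963] [ 1.203 -1.804  0.385] tool yaw 0.21920030344918257
```

Emit:
apply_moves --rows '[[[0.12,-0.18,0],[0,0,0]],[[0.24,-0.36,0],[0,0,0]],[[0.36,-0.54,0],[0,0,0]],[[0.48,-0.72,0],[0,0,0]],[[0.6,-0.9,0],[0,0,0]],[[0.6,-0.9,0],[0,0,0]],[[0.6,-0.9,0],[0,0,0]]]'

```text
clock: 2.17
tcp_pos: [0.4567, -0.1241, 0.2562]
orientation: [3.123, 0.34, -0.001]
contact_force: [-0.4, -2.2, 0.5]
grip_width: -0.0002
gripper_force: 0.0
```

```bash
python3 d.py
```

```text
[ 0.4567444  -0.12406387  0.25618146] [ 0.1509 -0.228   0.096 ] [ 0.603 -0.912  0.384] tool yaw 0.2167558234703877
```

Emit:
apply_moves --rows '[[[0.12,-0.18,0],[0,0,0]],[[0.24,-0.36,0],[0,0,0]],[[0.36,-0.54,0.1],[0,0,0]],[[0.48,-0.72,0.2],[0,0,0]],[[0.6,-0.91,0.3],[0,0,0]],[[0.6,-0.91,0.38],[0,0,0]],[[0.6,-0.91,0.38],[0,0,0]],[[0.6,-0.91,0.38],[0,0,0]]]'

```text
clock: 3.18
tcp_pos: [0.5551, 0.1296, 0.1619]
orientation: [3.123, 0.336, 0.001]
contact_force: [-0.1, -1.0, -0.4]
grip_width: -0.0002
gripper_force: 0.0
```

```bash
python3 d.py; python3 - <<'E'
from h import *
f=grab_frame("scene"); c=f["frame"][20:300,120:420,::-1]
g=grab_frame("top")["frame"][80:280,180:400,::-1]
cv2.imwrite("pics/s1.png",np.hstack([cv2.resize(c,(400,373)),cv2.resize(g,(400,373))]))
E
```

```text
[0.55505415 0.12957252 0.16185828] [ 0.0003 -0.0014  0.0019] [ 0.001 -0.006  0.007] tool yaw 0.21450753275550213
```

View pics/s1.png

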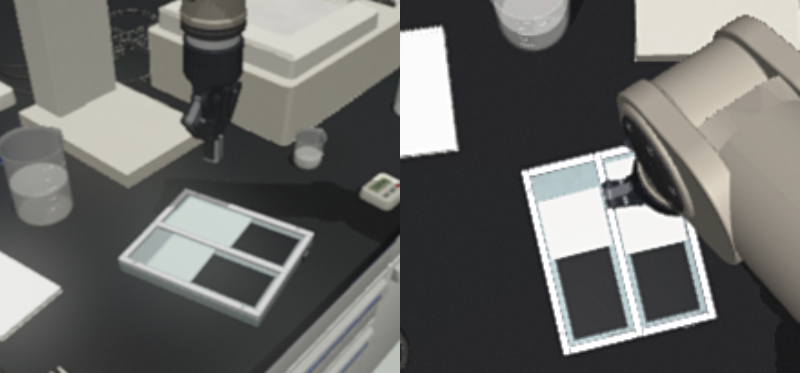

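The hand is shut and stands over the long plate, with both plates still in place. I descend close, then feel for contact.

Emit:
apply_moves --rows '[[[0,-0.005,0.1],[0,0,0]],[[0,-0.005,0.2],[0,0,0]],[[0,-0.005,0.3],[0,0,0]],[[0,-0.005,0.38],[0,0,0]],[[0,-0.005,0.41],[0,0,0]],[[0,-0.005,0.42],[0,0,0]],[[0,-0.005,0.42],[0,0,0]],[[0,-0.005,0.42],[0,0,0]]]'

```text
clock: 4.28
tcp_pos: [0.5546, 0.1332, 0.057]
orientation: [-3.123, -0.341, -0.002]
contact_force: [0.3, 0.6, -0.4]
grip_width: 0.0004
gripper_force: 0.0
```

Emit:
apply_moves --rows '[[[0,0,0.008],[0,0,0]],[[0,0,0.016],[0,0,0]],[[0,0,0.024],[0,0,0]],[[0,0,0.024],[0,0,0]],[[0,0,0.024],[0,0,0]]]'

```text
clock: 4.9
tcp_pos: [0.5541, 0.133, 0.0502]
orientation: [3.123, 0.342, -0.0]
contact_force: [-0.5, 0.6, 0.3]
grip_width: -0.0001
gripper_force: 0.0
```

Emit:
apply_moves --rows '[[[0,0,0.004],[0,0,0]],[[0,0,0.008],[0,0,0]],[[0,0,0.008],[0,0,0]],[[0,0,0.008],[0,0,0]]]'

```text
clock: 5.4
tcp_pos: [0.555, 0.1334, 0.0501]
orientation: [3.123, 0.341, 0.003]
contact_force: [-3.4, -1.4, 15.8]
grip_width: 0.0004
gripper_force: 7.8
```

Contact at about 16 N. I ease off slightly and begin sliding toward the front (tool −x).

Emit:
apply_moves --rows '[[[0,0,-0.002],[0,0,0]],[[-0.02,0,-0.002],[0,0,0]],[[-0.04,0,-0.002],[0,0,0]],[[-0.06,0,-0.002],[0,0,0]],[[-0.08,0,-0.002],[0,0,0]],[[-0.1,0,-0.002],[0,0,0]],[[-0.12,0,-0.002],[0,0,0]],[[-0.12,0,-0.002],[0,0,0]]]'

```text
clock: 6.4
tcp_pos: [0.5262, 0.1272, 0.0501]
orientation: [-3.122, -0.341, -0.005]
contact_force: [0.2, -0.5, 9.3]
grip_width: -0.0
gripper_force: 4.5
```

```bash
python3 - <<'E'
from h import *
t=grab_frame("top"); s=grab_frame("scene")["frame"][140:280,190:370,::-1]
g=t["frame"][145:280,235:365,::-1]
cv2.imwrite("pics/s2.png",np.hstack([cv2.resize(s,(400,311)),cv2.resize(g,(300,311))]))
E
```

```text
(no output)
```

View pics/s2.png

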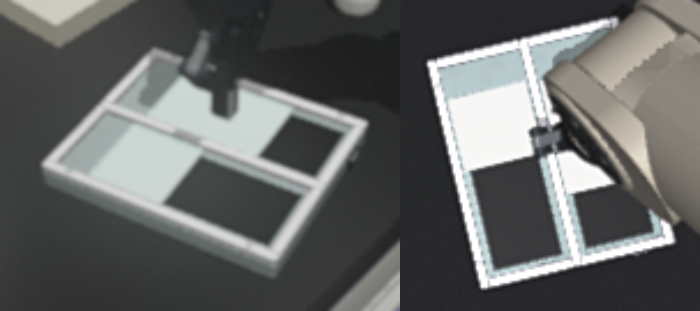

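The plate follows: grey now shows behind it (about (160,75)) and its front edge has advanced over the window. The short plate has not moved. About 56 mm remain.

Emit:
apply_moves --rows '[[[-0.02,0,0],[0,0,0]],[[-0.04,0,0],[0,0,0]],[[-0.06,0,0],[0,0,0]],[[-0.08,0,0],[0,0,0]],[[-0.1,0,0],[0,0,0]],[[-0.12,0,0],[0,0,0]],[[-0.14,0,0],[0,0,0]],[[-0.16,0,0],[0,0,0]],[[-0.18,0,0],[0,0,0]],[[-0.18,0,0],[0,0,0]]]'

```text
clock: 7.75
tcp_pos: [0.4824, 0.1176, 0.0501]
orientation: [-3.122, -0.342, -0.006]
contact_force: [0.0, 0.0, 10.5]
grip_width: 0.0
gripper_force: 5.0
```

Emit:
apply_moves --rows '[[[-0.01,0,0],[0,0,0]],[[-0.02,0,0],[0,0,0]],[[-0.03,0,0],[0,0,0]],[[-0.04,0,0],[0,0,0]],[[-0.05,0,0],[0,0,0]],[[-0.05,0,0],[0,0,0]]]'

```text
clock: 8.5
tcp_pos: [0.4707, 0.115, 0.0501]
orientation: [-3.122, -0.342, -0.007]
contact_force: [1.8, 0.7, 9.5]
grip_width: -0.0
gripper_force: 4.5
```

Emit:
apply_moves --rows '[[[-0.008,0,0],[0,0,0]],[[-0.016,0,0],[0,0,0]],[[-0.024,0,0],[0,0,0]],[[-0.024,0,0],[0,0,0]]]'

```text
clock: 9.0
tcp_pos: [0.4652, 0.1138, 0.0501]
orientation: [-3.122, -0.341, -0.008]
contact_force: [2.1, 0.9, 7.8]
grip_width: 0.0001
gripper_force: 3.7
```

```bash
python3 - <<'E'
from h import *
t=grab_frame("top"); s=grab_frame("scene")["frame"][155:265,200:365,::-1]
cv2.imwrite("pics/s3.png",cv2.resize(s,None,fx=4.4,fy=4.4,interpolation=cv2.INTER_CUBIC))
E
```

```text
(no output)
```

View pics/s3.png

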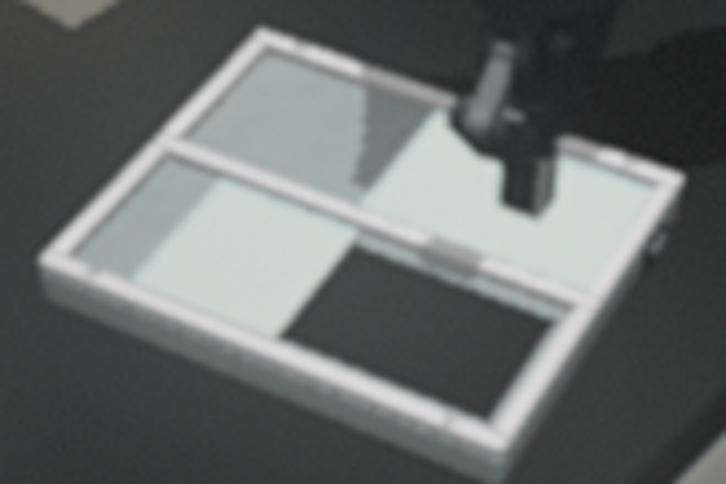

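The plate covers the window and its white reaches the front lip at about (640,190). The steady 2 N drag means the fingers are slipping on a stopped plate. The short plate is unmoved, so I lift off.

Emit:
apply_moves --rows '[[[0,0,-0.02],[0,0,0]],[[0,0,-0.1],[0,0,0]],[[0,0,-0.25],[0,0,0]],[[0,0,-0.5],[0,0,0]],[[0,0.25,-0.7],[0,0,0]],[[0,0.5,-0.7],[0,0,0]],[[0,0.75,-0.7],[0,0,0]],[[0,1,-0.7],[0,0,0]],[[0,1,-0.7],[0,0,0]]]'

```text
clock: 10.22
tcp_pos: [0.5163, -0.1363, 0.2236]
orientation: [3.123, 0.33, -0.002]
contact_force: [-0.5, 0.5, -0.5]
grip_width: 0.0
gripper_force: 0.0
```

```bash
python3 - <<'E'
from h import *
t=grab_frame("top"); g=t["frame"][145:280,235:365,::-1]
cv2.imwrite("pics/s4.png",cv2.resize(g,None,fx=4.4,fy=4.4,interpolation=cv2.INTER_CUBIC))
E
```

```text
(no output)
```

View pics/s4.png

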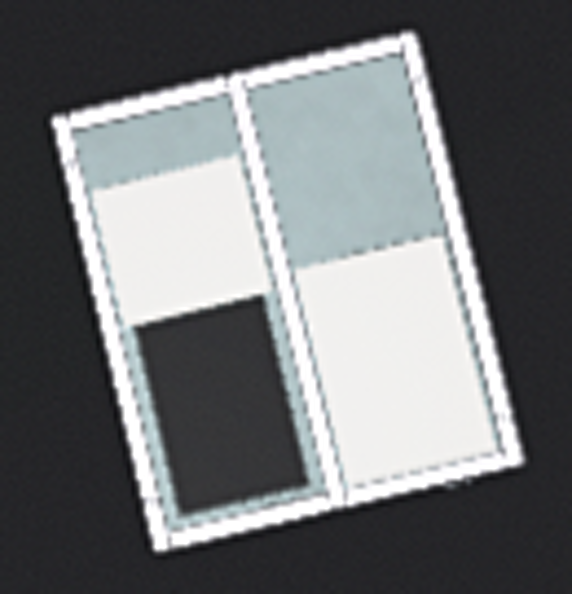

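The plate's front edge is against the lip at (350,485)–(495,455), with no grey strip left in front of it. The short plate is unchanged at rows 158–325 of the crop, and the hand is clear.

```bash
python3 -c "
from bench import job
print(job.hand_in())"
```

```text
the job is handed in; nothing more can be done
None
```

The job is handed in (no verdict was returned): in the last top view the long plate lies against the front lip over the dark window, the short plate looks unmoved, and the hand is clear.

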